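# Work the setting board round the gas tap into the drying stall

### The arm

A 7-joint arm with a two-finger parallel gripper is mounted at the origin on the work surface. World frame = base frame: x ahead of the robot, y to its left, z up, the work surface at z = 0. Lengths are in m, angles in rad, forces in N, time in s.
With the tool pointing down it reaches from about 0.35 to 0.9 m from the base axis. Payload 8.1 kg.
Tool frame: the origin (TCP) lies at the very end of the fingers, on their centre line; the grasp point (between the pads) lies 19 mm behind it (grip_point_offset is the distance from the TCP to the grasp point, in m); z points along the fingers, x is the direction in which the jaws open and shut, and the axes are right-handed (so a half turn about z gives the same grasp; the last joint's range is limited). The gripper opens to 92 mm and grips with 3 to 60 N. Pads are 19 mm wide; open, the fingers measure 130 mm over their backs; the gripper's body (75 mm by 190 mm) begins 47 mm behind the grasp point.
Start: joints at [1.053, 0.434, 0.025, 1.573, -0.012, 1.134, -0.075], TCP at [0.252, -0.572, 0.227] pointing down, gripper open.
Joint ranges: [-2.62, 2.62], [-0.44, 2.09], [-1.27, 1.32], [0.08, 2.57], [-1.32, 4.46], [0.12, 2], [-2.74, 2.74]. Speed limits (rad/s): [2.22, 2.22, 3.01, 3.01, 3.14, 3.14, 3.14].

### API

Orientations are given as a rotation vector (axis times angle).
In Python, from cell import observe, get_image, camera_model, sign_off, grip_point_offset gives the robot as it stands.
- The arm moves only by the tool play_rows, never from a script. Its argument "rows" is a list of rows, each a list of 7 numbers: the shift along the tool's x, y, z as a fraction of full scale, then the turn, a rotation vector about the tool's x, y, z as a fraction of full scale, then the closure, from -1 (fully open) to 1 (shut). A call has 1 to 5 rows; each row shifts and turns the pose as measured when the row begins, along the tool's axes as they then stand; what a row does not reach is not made up. Full scale, the value 1, is 0.15 m for a shift and 0.5 rad for a turn. A row lasts 1/10 s, in which the tool goes at most 50 mm and 8.59 degrees, less where a joint would pass 70% of its speed; a pose out of reach is approached as far as the arm can. A call with a number of a shift or a turn outside -1 to 1 is refused whole. A call with a gripper value outside its range is refused whole. The fingers move at their own pace and stop on an object; "force" is the grip in N (left out, the last holds). Time passes only in rows, so rows that do not move let the fingers close. It gives the time, the measured TCP pose, the force and the opening at its end, in the units of the state.
- observe(): the state, without advancing time (a new reading comes with each control period).
- get_image(name): name is "scene" or "top"; returns the picture (480x640x3 uint8, blue, green, red); there is no depth.
- camera_model(name): a dict with "K" (3x3 intrinsics, pixels), "dist" ([k1, k2, p1, p2, k3] as OpenCV has them; the pictures are not rectified), "R" (3x3) and "t" (3): a world point X has camera coordinates R X + t. Camera axes: x right, y down, z forward; pixel columns grow to the right and rows downward; lengths in m; the calibration is good to about 2 mm. A picture is of the moment at which its call begins. camera_model takes no time and is no camera call.
- sign_off(): hands the job in, once; it reports no verdict.
The state is a dict: "clock": time; "joints": joint angles; "dq": joint speeds; "joint_efforts": joint torques, N m; "position": TCP position; "ee_rot": TCP orientation; "force": force on the tool from outside, world axes, zero at the start; "ft_torque": the same for the moment, N m; "width": opening from 0.0 (shut) to 1.0 (fully open).
Only numpy, scipy, OpenCV 4.12 (cv2) and the standard library are available. Lean on these libraries where they do the work, as an engineer would, in place of code of your own. Each camera call takes 0.05 s, during which the arm holds its last target.

### The job

The long wooden setting board with the pinned moths has to go into the empty bay of the drying stall, but the bench gas tap stands in its way. Push it gently with your fingertips, at one end and at the other, to angle it past the tap, and slide it in until it lies straight in the bay with its end fully home against the stop. Do not grip it, and keep it flat on the bench: no lifting, carrying or tipping; leave the other things on the bench where they are.

Things in the scene. Friction and masses are not known exactly. Their poses are not given: they have to be found in the camera images.
- board: To be pushed: loose wooden board 280 x 56 x 20 mm, square edges, narrow groove along the middle, four moths pinned in it (to 37 mm height). 0.2 to 0.45 kg, slides under a few newtons; over 35 N of finger force counts as gripped or shoved. Origin: centre of underside; x along it, z up. Either end may lead. It starts before the stall, to the stall's +y side, in line with the tap or askew
- drying_stall: Fixed stall of two bays between three plywood walls 220 long, 12 thick, 34 mm high; open above and in front, no floor (boards slide on the bench), white blower box 115 mm high at the back. Origin: bench level, middle of the EMPTY bay's mouth; x into the bay, y across towards the gas tap's side, z up. Empty bay: y -42 to 42 mm, x 0 to 220 mm. The other bay (centre y -96 mm) is taken
- bay_stop (a point): Middle of the empty bay's back stop (face of the blower box) at bench level, 220 mm in from the mouth; same axes as the stall. With the board home its centre is 140 mm before this point and its last 60 mm stick out of the mouth
- gas_tap: Low grey gas tap fixed to the bench a little before the empty bay's mouth, close beside the board's way in (stall's +y side): a stub post, foot 44 mm across and 6 mm thick, post 36 mm across and 44 mm tall, small black lever on top to 57 mm; brass hose barb at 28 mm height reaches 60 mm from the axis between the stall's +x and +y. Origin: centre of its foot. The board may touch it
- other_board: Bystander: a shorter setting board, 190 x 60 x 20 mm with three moths, lying inside the second bay. Origin: centre of its underside, x along its length
- jar: Bystander: closed glass jar with black cap, 60 mm across, 85 mm tall, standing beside the stall near the gas tap. Origin: centre of its underside
- vial: Bystander: small glass vial with white cap, 24 mm across, 62 mm tall, standing on the far side of the board's outer end. Origin: centre of its underside
- pin_tin: Bystander: flat round aluminium pin tin, 63 mm across, 26 mm tall, beside the stall beyond the tap. Origin: centre of its underside
- forceps: Bystander: steel forceps lying flat near the robot's left, 115 mm long, 7 mm high. Origin: middle of their length, at the bench

How it is judged:
At the end, for the whole second after the job is handed in: The board lies flat on the bench in the empty bay, its end within 8 mm of the stop, within 18 mm of the bay's middle line and within 0.08 rad (4.5 degrees) of straight, at rest (x of board in the frame of drying_stall between 0.072 and 0.086 m and y of board in the frame of drying_stall between -0.018 and 0.018 m and angle between the x axis of board and the x axis of drying_stall, either way round below 0.08 rad and height (world z) of board below 0.004 m and linear speed of board below 0.01 m/s); the robot touches nothing.
It fails at once if the board is lifted or carried (its underside's centre rises more than 7 mm) (height (world z) of board above 0.007 m).
It fails at once if the board is tipped by more than 7 degrees (angle between board's own z axis and vertical above 0.12 rad).
It fails at once if a bystander is moved by more than 15 mm (distance of any of other_board, jar, vial, pin_tin, forceps from where it was at the start of the episode above 0.015 m).
It fails at once if the board is gripped or shoved hard (finger force over 35 N) (contact force between the fingers and board above 35 N).
It also fails if it takes over 69 s, if anything falls off the work surface, if the arm or the gripper's body presses on something with over 40 N, if the wrist force passes 120 N, or if a joint passes its speed limit or range.

## Working session

There is one attempt and no reset: what is moved stays moved. The work goes in short steps, Python scripts to look and compute and a tool call to move; the robot and the scene stay as the last step left them, time stands still between calls to the robot, and variables do not carry over. Pictures are saved under pics/ and viewed, and the job is handed in when it is done.

Besides the shell and the picture viewer there is one more tool, called in YAML: its name, and indented under it one key for each argument. play_rows: Moves the arm, as the interface text tells. Its arguments: {"type":"object","properties":{"rows":{"type":"array","items":{"type":"array","items":{"type":"number"}}},"force":{"type":"number"}},"required":["rows"]}

```bash
ls; mkdir -p pics
python3 - <<'E'
from cell import *
import cv2
print(observe())
for n in("scene","top"):
    cv2.imwrite(f"pics/{n}0.png",get_image(n)); print(camera_model(n))
E
```

```text
pics
{'clock': 0.0, 'joints': array([ 1.05340053,  0.43521404,  0.02498972,  1.57410267, -0.01156183,
        1.13399931, -0.07509751]), 'dq': array([ 2.10001194e-03,  2.05534394e-04,  9.53234981e-04, -3.98837191e-05,
       -1.82773763e-03, -8.45024429e-04,  7.05508216e-05]), 'joint_efforts': array([-2.02060750e-03, -6.67865539e+01,  9.84020345e-01, -3.14465475e+01,
       -6.04457804e-02,  4.25900705e-02,  1.36450003e-04]), 'position': array([ 0.2515961 , -0.5715607 ,  0.22594858]), 'ee_rot': array([-2.63061656e+00,  1.71611270e+00,  2.22148143e-03]), 'force': array([-0.42901296, -0.26750052,  0.12153802]), 'ft_torque': array([-0.03849739,  0.00322016, -0.0297299 ]), 'width': 0.9984407674182798}
{'K': array([[475.97606834,   0.        , 323.93015496],
       [  0.        , 475.97606834, 237.77051798],
       [  0.        ,   0.        ,   1.        ]]), 'dist': array([0.04452718, 0.        , 0.        , 0.        , 0.        ]), 'R': array([[-0.66317598,  0.74840605,  0.00927392],
       [ 0.60108614,  0.53993439, -0.5892082 ],
       [-0.44597429, -0.38517431, -0.80792802]]), 't': array([ 0.36116788, -0.29648579,  1.41197308])}
{'K': array([[476.67636319,   0.        , 313.56011761],
       [  0.        , 476.67636319, 236.86568698],
       [  0.        ,   0.        ,   1.        ]]), 'dist': array([-0.09918867,  0.        ,  0.        ,  0.        ,  0.        ]), 'R': array([[ 0.01334939, -0.99987396,  0.0085936 ],
       [-0.98245561, -0.01471472, -0.18591519],
       [ 0.18601821, -0.00596098, -0.98252821]]), 't': array([-0.00880608,  0.52894364,  1.17644841])}
```

View pics/top0.png

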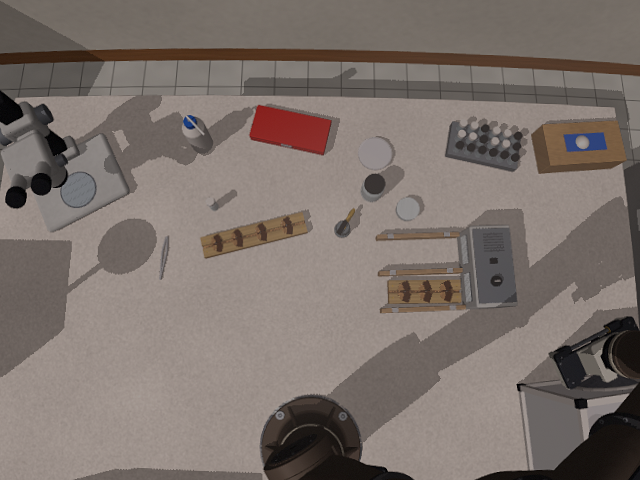

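View pics/scene0.png

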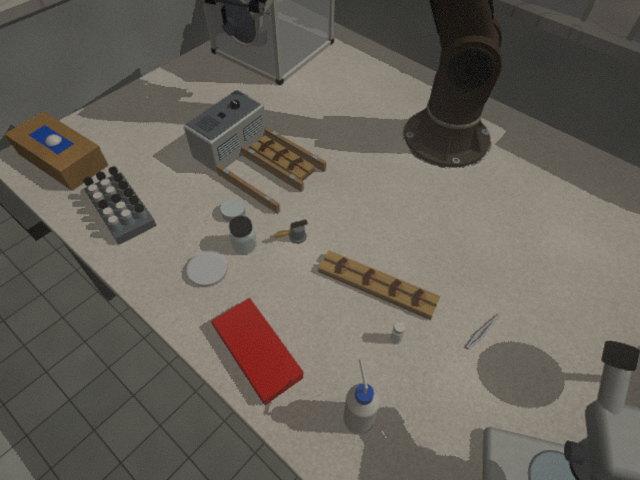

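Top view: the board is at px (202..310, 212..257), the tap at (343,228), and the empty bay lies between walls at rows ~236 and ~271 with its mouth at col ~379. I'll zoom in and measure.

```bash
cat > h.py <<'E'
from cell import *
import cv2, numpy as np
def ray(n,px,z=0.):
    m=camera_model(n); px=np.array(px,float).reshape(-1,1,2)
    u=cv2.undistortPoints(px,m['K'],m['dist']).reshape(-1,2)
    d=np.c_[u,np.ones(len(u))]@m['R']; o=-m['R'].T@m['t']
    return o+d*((z-o[2])/d[:,2])[:,None]
def proj(n,X):
    m=camera_model(n); return cv2.projectPoints(np.array(X,float).reshape(-1,3),cv2.Rodrigues(m['R'])[0],m['t'],m['K'],m['dist'])[0].reshape(-1,2)
def board_mask(img):
    h=cv2.cvtColor(img,cv2.COLOR_BGR2HSV)
    return cv2.inRange(h,(8,90,60),(28,255,255))
E
python3 - <<'E'
from h import *
im=cv2.imread('pics/top0.png')
m=board_mask(im)
c,_=cv2.findContours(cv2.morphologyEx(m,cv2.MORPH_CLOSE,np.ones((9,9))),0,2)
for k in c:
    if cv2.contourArea(k)>60: print(cv2.contourArea(k),cv2.boundingRect(k),cv2.boxPoints(cv2.minAreaRect(k)).round(1).tolist())
cv2.imwrite('pics/z0.png',cv2.resize(im[195:325,190:390],None,fx=4,fy=4,interpolation=2))
cv2.imwrite('pics/z1.png',cv2.resize(im[195:325,330:530],None,fx=4,fy=4,interpolation=2))
E
```

```text
2933.5 (378, 268, 88, 45) [[377.79998779296875, 271.5], [463.20001220703125, 267.3999938964844], [465.20001220703125, 308.5], [379.79998779296875, 312.5]]
234.0 (377, 233, 82, 7) [[376.8999938964844, 235.0], [458.0, 232.3000030517578], [458.1000061035156, 237.0], [377.1000061035156, 239.6999969482422]]
2112.0 (201, 213, 106, 45) [[199.60000610351562, 237.39999389648438], [301.70001220703125, 211.8000030517578], [306.79998779296875, 232.3000030517578], [204.6999969482422, 257.79998779296875]]
3981.0 (532, 121, 95, 52) [[531.0999755859375, 124.80000305175781], [623.4000244140625, 118.9000015258789], [626.5, 167.10000610351562], [534.2000122070312, 172.89999389648438]]
5634.5 (78, 48, 562, 28) [[77.69999694824219, 60.900001525878906], [78.19999694824219, 42.900001525878906], [639.5, 57.099998474121094], [639.0, 75.0999984741211]]
```

View pics/z0.png

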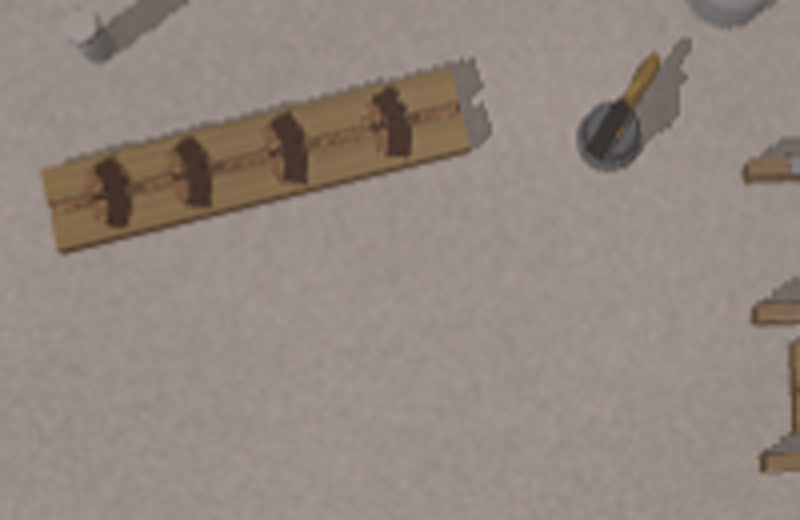

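View pics/z1.png

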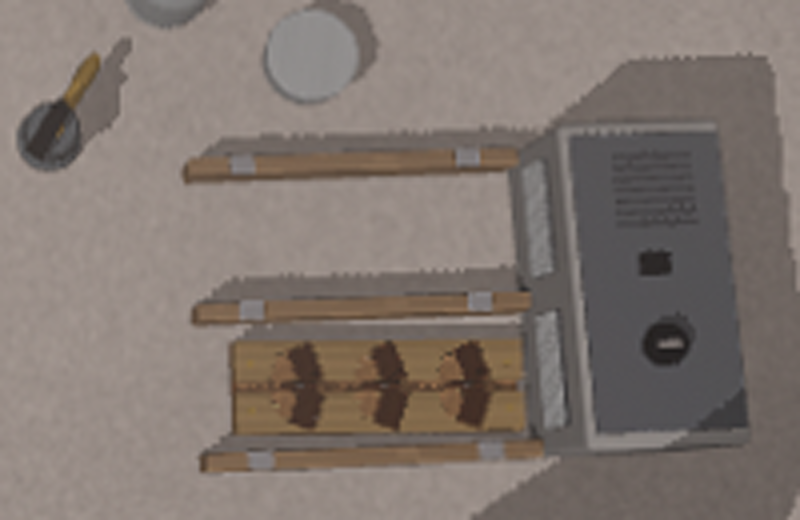

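Run:
```python
from h import *
def z0(p): return np.array(p,float)/4+[190,195]
def z1(p): return np.array(p,float)/4+[330,195]
np.set_printoptions(precision=4,suppress=True)
b=ray('top',z0([(42,170),(452,68),(472,150),(62,248)]),.02); print('board',b); print(b.mean(0), np.linalg.norm(b-np.roll(b,-1,0),axis=1))
w=ray('top',z1([(186,165),(518,156),(194,309),(530,299),(202,458),(542,448)]),.034); print('walls',w)
print('tap top', ray('top',z0([(609,130)]),.044), ray('top',z0([(609,148)]),.0))
print('barb tip',ray('top',z0([(655,58)]),.028))
print('vial,jar cap,tin', ray('top',[(212,203)],.05),ray('top',[(374,184)],.085),ray('top',[(407.5,208)],.026))
for n in('top','scene'):
  im=cv2.imread(f'pics/{n}0.png')
  print(n)
```

```text
board [[0.5284 0.2974 0.02  ]
 [0.6016 0.0275 0.02  ]
 [0.5461 0.0133 0.02  ]
 [0.4766 0.2812 0.02  ]]
[0.5382 0.1549 0.02  ] [0.2796 0.0572 0.2768 0.0543]
walls [[ 0.5361 -0.1659  0.034 ]
 [ 0.5454 -0.3867  0.034 ]
 [ 0.4416 -0.1701  0.034 ]
 [ 0.4506 -0.3906  0.034 ]
 [ 0.3463 -0.1744  0.034 ]
 [ 0.3542 -0.3948  0.034 ]]
tap top [[ 0.5559 -0.0755  0.044 ]] [[ 0.5529 -0.0785  0.    ]]
barb tip [[ 0.6086 -0.107   0.028 ]]
vial,jar cap,tin [[0.6151 0.2654 0.05  ]] [[ 0.6624 -0.154   0.085 ]] [[ 0.6157 -0.2511  0.026 ]]
top
scene
```

```bash
cat >> h.py <<'E'
from scipy.spatial.transform import Rotation as Ro
np.set_printoptions(precision=4,suppress=True)
O=np.array([.4889,-.168]); ex=np.array([.0416,-.9991]); ey=np.array([.9991,.0416])
def s2w(x,y): return O+x*ex+y*ey
def w2s(p): d=np.array(p)[...,:2]-O; return np.stack([d@ex,d@ey],-1)
def plan(x,y,z,jaw):  # jaw 'x' or 'y' (stall axis along which the jaws open)
    s=observe(); R=Ro.from_rotvec(s['ee_rot']); M=R.as_matrix()
    print('t',s['clock'],'pos',s['position'],'stall',w2s(s['position']),'toolx',M[:,0],'toolz',M[:,2],'j7',s['joints'][6],'F',s['force'],'w',s['width'])
    d=np.r_[s2w(x,y),z]-s['position']
    a=np.r_[ex if jaw=='x' else ey,0]
    if a@M[:,0]<0: a=-a
    T=np.c_[a,np.cross([0,0,-1],a),[0,0,-1]]
    rv=Ro.from_matrix(M.T@T).as_rotvec()
    print('shift/0.15',M.T@d/.15,'turn/0.5',rv/.5,' shift after turning',T.T@d/.15)
E
python3 - <<'E'
from h import *
plan(-.315,.13,.2,'x')
plan(-.315,.13,.2,'y')
E
```

```text
t 0.1 pos [ 0.2517 -0.5716  0.226 ] stall [ 0.3934 -0.2538] toolx [ 0.403  -0.9152 -0.0014] toolz [-0.0006  0.0012 -1.    ] j7 -0.07510555425028578 F [-0.1722  0.1339 -0.4198] w 0.9996669747685751
shift/0.15 [-3.4644 -4.1041  0.178 ] turn/0.5 [0.0007 0.0027 0.7463]  shift after turning [-4.7222 -2.5585  0.1736]
t 0.1 pos [ 0.2517 -0.5716  0.226 ] stall [ 0.3934 -0.2538] toolx [ 0.403  -0.9152 -0.0014] toolz [-0.0006  0.0012 -1.    ] j7 -0.07510555425028578 F [-0.1722  0.1339 -0.4198] w 0.9996669747685751
shift/0.15 [-3.4644 -4.1041  0.178 ] turn/0.5 [-0.0015  0.0025 -2.3953]  shift after turning [ 2.5585 -4.7222  0.1736]
```

play_rows:
  rows:
    - [0,0,0,0,0,0.25,-1]
    - [0,0,0,0,0,0.25,-1]
    - [0,0,0,0,0,0.25,-1]
    - [-0.2,-0.1,0,0,0,0,-1]
    - [-0.29,-0.16,0,0,0,0,-1]

```text
clock: 0.6
position: [0.2837, -0.5, 0.2232]
ee_rot: [2.235, -2.205, -0.009]
force: [1.3, 0.4, 0.1]
width: 0.999
```

play_rows:
  rows:
    - [-0.29,-0.16,0,0,0,0,-1]
    - [-0.29,-0.16,0,0,0,0,-1]
    - [-0.29,-0.16,0,0,0,0,-1]
    - [-0.29,-0.16,0,0,0,0,-1]
    - [-0.29,-0.16,0,0,0,0,-1]

```text
clock: 1.1
position: [0.4001, -0.2769, 0.2216]
ee_rot: [2.23, -2.208, -0.012]
force: [1.2, -0.8, -0.5]
width: 1.001
```

play_rows:
  rows:
    - [-0.29,-0.16,0,0,0,0,-1]
    - [-0.29,-0.16,0,0,0,0,-1]
    - [-0.29,-0.16,0,0,0,0,-1]
    - [-0.29,-0.16,0,0,0,0,-1]
    - [-0.29,-0.16,0,0,0,0,-1]

```text
clock: 1.6
position: [0.5163, -0.0557, 0.221]
ee_rot: [2.228, -2.209, -0.012]
force: [0.2, -1.3, -0.8]
width: 0.997
```

Run:
```python
from h import *
plan(-.315,.13,.2,'x')
```

```text
t 1.6 pos [ 0.5163 -0.0557  0.221 ] stall [-0.1111  0.032 ] toolx [ 0.0086 -1.     -0.0028] toolz [-0.0083  0.0028 -1.    ] j7 -1.6090539984376466 F [ 0.1529 -1.3352 -0.824 ] w 0.9970789579802016
shift/0.15 [-1.3797 -0.6091  0.1392] turn/0.5 [ 0.0165  0.006  -0.0659]  shift after turning [-1.3593 -0.6531  0.1403]
```

play_rows:
  rows:
    - [-0.25,-0.13,0,0.01,0,-0.07,-1]
    - [-0.28,-0.13,0,0,0,0,-1]
    - [-0.28,-0.13,0,0,0,0,-1]
    - [-0.28,-0.13,0,0,0,0,-1]
    - [-0.28,-0.13,0,0,0,0,-1]

```text
clock: 2.1
position: [0.6079, 0.162, 0.2197]
ee_rot: [2.268, -2.17, -0.008]
force: [0.5, 0.2, 0.7]
width: 1.001
```

play_rows:
  rows:
    - [-0.12,-0.06,0.1,0,0,0,-1]
    - [0,0,0.2,0,0,0,-1]
    - [0,0,0,0,0,0,-1]

```text
clock: 2.4
position: [0.6159, 0.1919, 0.1721]
ee_rot: [-2.282, 2.159, 0.015]
force: [-0.8, -1.2, -0.4]
width: 1.0
```

Run:
```python
from h import *
plan(-.315,.13,.011,'x')
cv2.imwrite('pics/t1.png',get_image('top'))
```

```text
t 2.4 pos [0.6159 0.1919 0.1721] stall [-0.3543  0.1418] toolx [ 0.055  -0.9985 -0.0069] toolz [-0.0066  0.0065 -1.    ] j7 -2.001486715620324 F [-0.7942 -1.2189 -0.3706] w 0.9996794406625404
shift/0.15 [0.2686 0.0757 1.0726] turn/0.5 [0.0126 0.0137 0.0269]  shift after turning [0.2622 0.0789 1.074 ]
```

View pics/t1.png

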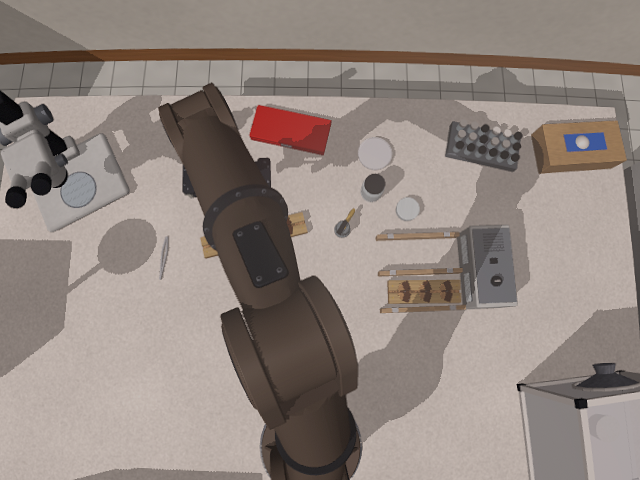

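play_rows:
  rows:
    - [0.27,0.05,0.1,0.012,0.014,0.027,-1]
    - [0,0,0.22,0,0,0,-1]
    - [0,0,0.22,0,0,0,-1]
    - [0,0,0.22,0,0,0,-1]
    - [0,0,0,0,0,0,-1]

```text
clock: 2.95
position: [0.6174, 0.1472, 0.0664]
ee_rot: [-2.252, 2.174, -0.014]
force: [-0.0, -0.7, 0.0]
width: 0.998
```

Run:
```python
from h import *
plan(-.315,.13,.011,'x')
cv2.imwrite('pics/s2.png',get_image('scene'))
```

```text
t 2.95 pos [0.6174 0.1472 0.0664] stall [-0.3095  0.1415] toolx [ 0.0352 -0.9994 -0.0015] toolz [ 0.0143  0.002  -0.9999] j7 -1.9941135843411475 F [-0.0122 -0.6583  0.0067] w 0.9981683796086782
shift/0.15 [-0.0351  0.0822  0.3682] turn/0.5 [-0.0287  0.003  -0.0129]  shift after turning [-0.0362  0.0767  0.3693]
```

View pics/s2.png

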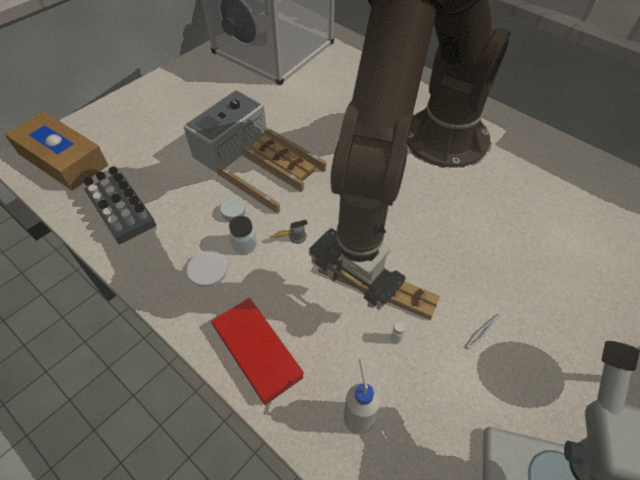

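The gripper is on the far (+y) side of the board, with the vial at px (398,332) clear of it. Lowering further.

play_rows:
  rows:
    - [0,0.02,0.15,-0.028,0,-0.013,-1]
    - [0,0,0.15,0,0,0,-1]
    - [0,0,0.04,0,0,0,-1]
    - [0,0,0,0,0,0,-1]

```text
clock: 3.4
position: [0.6241, 0.1481, 0.0284]
ee_rot: [-2.252, 2.166, -0.014]
force: [-0.9, 0.1, 0.6]
width: 1.003
```

Run:
```python
from h import *
plan(-.315,.038,.011,'x')
```

```text
t 3.4 pos [0.6241 0.1481 0.0284] stall [-0.3102  0.1482] toolx [ 0.0389 -0.9992 -0.0051] toolz [ 0.0176  0.0058 -0.9998] j7 -1.9981772733195453 F [-0.8677  0.0822  0.5711] w 1.003358572108664
shift/0.15 [-0.0294  0.7368  0.1033] turn/0.5 [-0.0356  0.0101 -0.0055]  shift after turning [-0.032   0.7347  0.1162]
```

play_rows:
  rows:
    - [0,0.1,0.08,-0.06,0.01,0,-1]
    - [0,0.05,0.06,-0.03,0,0,-1]
    - [0,0,0,0,0,0,-1]

```text
clock: 3.7
position: [0.6022, 0.1478, 0.0102]
ee_rot: [2.251, -2.166, -0.029]
force: [0.9, -0.1, -0.8]
width: 1.0
```

Run:
```python
from h import *
plan(-.315,.038,.011,'x')
```

```text
t 3.7 pos [0.6022 0.1478 0.0102] stall [-0.3108  0.1263] toolx [ 0.0385 -0.9993 -0.0009] toolz [-0.0258 -0.0001 -0.9997] j7 -2.002464278649004 F [ 0.9094 -0.1266 -0.8313] w 1.000205242278521
shift/0.15 [-0.0258  0.5888  0.0101] turn/0.5 [ 0.0515  0.0018 -0.0062]  shift after turning [-0.0276  0.5888 -0.0051]
```

play_rows:
  rows:
    - [0,0.05,0,0.02,0,0,-1]
    - [0,0.06,0,0.01,0,0,-1]
    - [0,0.06,0,0,0,0,-1]
    - [0,0.06,0,0,0,0,-1]
    - [0,0.06,0,0,0,0,-1]

```text
clock: 4.2
position: [0.5585, 0.1461, 0.012]
ee_rot: [2.261, -2.176, -0.009]
force: [1.3, -0.8, 0.6]
width: 1.003
```

Run:
```python
from h import *
plan(-.315,.038,.011,'x')
```

```text
t 4.2 pos [0.5585 0.1461 0.012 ] stall [-0.311   0.0826] toolx [ 0.0382 -0.9993 -0.0014] toolz [-0.0069  0.0011 -1.    ] j7 -2.042066868968057 F [ 1.3056 -0.7985  0.5513] w 1.0034991017538086
shift/0.15 [-0.0257  0.2972  0.0086] turn/0.5 [ 0.0138  0.0027 -0.0068]  shift after turning [-0.0268  0.2972  0.0065]
```

play_rows:
  rows:
    - [0,0.06,0,0.01,0,0,-1]
    - [0,0.06,0,0,0,0,-1]
    - [0,0.06,0,0,0,0,-1]
    - [0,0.06,0,0,0,0,-1]
    - [0,0.04,0,0,0,0,-1]

```text
clock: 4.7
position: [0.5124, 0.1447, 0.0124]
ee_rot: [-2.263, 2.178, 0.003]
force: [1.3, -0.7, -2.0]
width: 0.999
```

Run:
```python
from h import *
plan(-.315,.038,.011,'x')
for n in('top','scene'): cv2.imwrite(f'pics/{n}3.png',get_image(n))
```

```text
t 4.7 pos [0.5124 0.1447 0.0124] stall [-0.3114  0.0365] toolx [ 0.0381 -0.9993 -0.0018] toolz [-0.0011  0.0018 -1.    ] j7 -2.081293286799194 F [ 1.3277 -0.7388 -1.9828] w 0.9992537994566272
shift/0.15 [-0.0238 -0.0098  0.0095] turn/0.5 [ 0.0021  0.0037 -0.0069]  shift after turning [-0.0238 -0.0099  0.0094]
```

View pics/scene3.png

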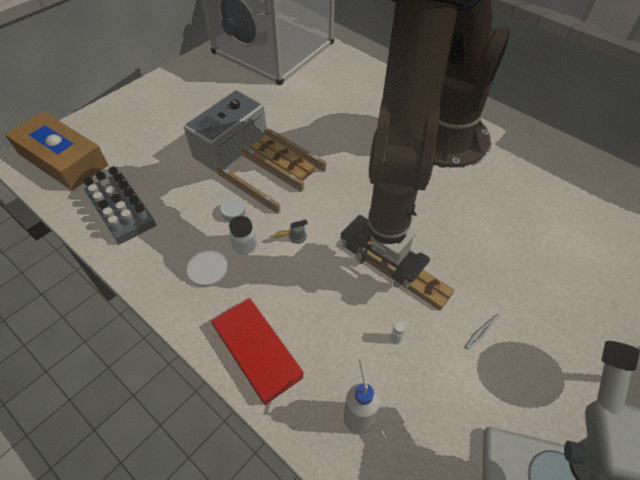

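play_rows:
  rows:
    - [0,-0.1,0,0,0,0,-1]
    - [0,-0.05,-0.2,0,0,0,-1]
    - [-0.05,0,-0.3,0,0,-0.25,-1]
    - [-0.1,0.0,-0.3,0,0,-0.25,-1]
    - [0,0,0,0,0,-0.25,0]

```text
clock: 5.3
position: [0.5311, 0.168, 0.135]
ee_rot: [2.635, -1.701, -0.011]
force: [0.5, 0.1, 0.0]
width: 0.949
```

Run:
```python
from h import *
plan(-.50,.0,.12,'y')
for n in('top','scene'): cv2.imwrite(f'pics/{n}4.png',get_image(n))
```

```text
t 5.3 pos [0.5311 0.168  0.135 ] stall [-0.3339  0.0562] toolx [ 0.4116 -0.9114 -0.0028] toolz [-0.0089 -0.001  -1.    ] j7 -1.720043335792363 F [0.5394 0.1012 0.0252] w 0.9489782927595684
shift/0.15 [-1.1663 -0.0667  0.1026] turn/0.5 [ 0.0116  0.0149 -2.3764]  shift after turning [-0.3744 -1.1068  0.1   ]
```

View pics/scene4.png

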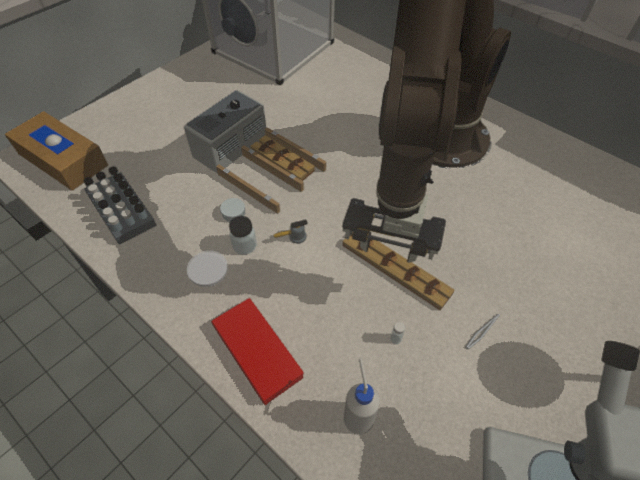

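View pics/top4.png

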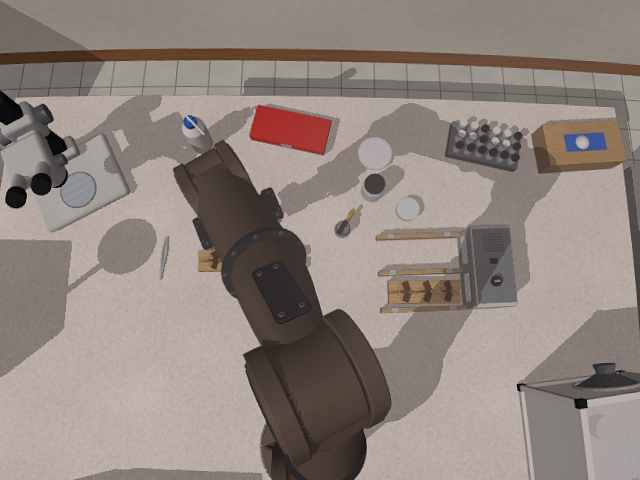

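Scene view: the board now runs straight from about px (343,240) to (450,300). I'll check its pose from that view.

Run:
```python
from h import *
im=cv2.imread('pics/scene4.png')
cv2.imwrite('pics/z4.png',cv2.resize(im[220:320,325:465],None,fx=5,fy=5,interpolation=2))
cv2.imwrite('pics/z4t.png',cv2.resize(cv2.imread('pics/top4.png')[235:285,185:235],None,fx=10,fy=10,interpolation=2))
```

```text
(no output)
```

View pics/z4.png

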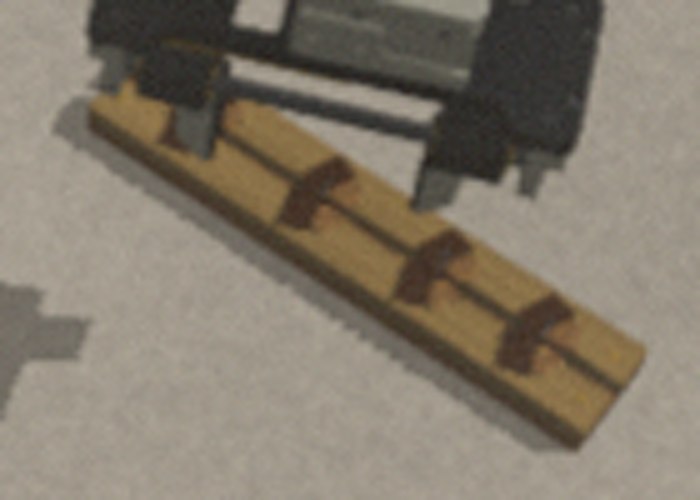

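View pics/z4t.png

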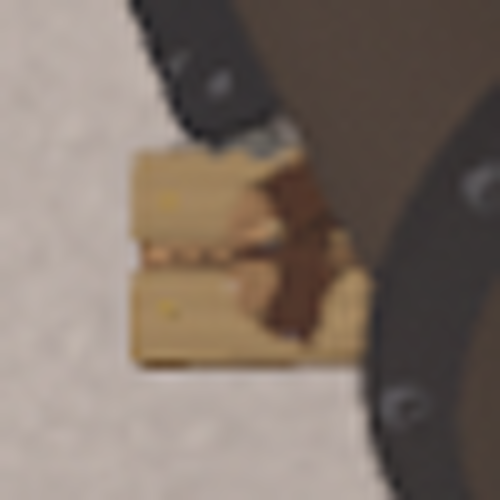

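Run:
```python
from h import *
f=lambda p:np.array(p,float)/5+[325,220]
print(w2s(ray('scene',f([(93,105),(577,433),(645,353)]),.02)))
g=lambda p:np.array(p,float)/10+[185,235]
print(w2s(ray('top',g([(133,152),(133,358)]),.02)))
```

```text
[[-0.1936  0.0214]
 [-0.4687  0.0265]
 [-0.4714 -0.0284]]
[[-0.4687  0.025 ]
 [-0.4679 -0.0295]]
```

play_rows:
  rows:
    - [-0.28,0,0,0,0,0,0.5]
    - [-0.28,0,0,0,0,0,0.5]
    - [-0.28,0,0,0,0,0,0.5]
    - [-0.2,0,0,0,0,-0.2,0.5]
    - [0,0,0,0,0,-0.28,0.5]

```text
clock: 5.9
position: [0.4631, 0.3061, 0.1243]
ee_rot: [2.784, -1.41, -0.026]
force: [0.5, -0.7, -0.3]
width: 0.441
```

play_rows:
  rows:
    - [0,0,0,0,0,-0.28,0.5]
    - [0,0,0,0,0,-0.28,0.5]
    - [0,0,0,0,0,-0.28,0.5]
    - [0,0,0,0,0,-0.28,0.5]
    - [0,0,0,0,0,-0.28,0.5]

```text
clock: 6.4
position: [0.4581, 0.3034, 0.1164]
ee_rot: [3.097, -0.354, -0.054]
force: [-0.5, -0.5, -0.5]
width: 0.252
```

Run:
```python
from h import *
plan(-.492,-.001,.03,'y')
print('forceps',w2s(ray('top',[(163,278),(167,237),(161,262)],.003)))
```

```text
t 6.4 pos [0.4581 0.3034 0.1164] stall [-0.4723 -0.0111] toolx [ 0.9737 -0.2258 -0.0316] toolz [-0.037  -0.0198 -0.9991] j7 -1.2210568162746396 F [-0.5473 -0.4513 -0.5139] w 0.2521314352743805
shift/0.15 [ 0.0484 -0.1604  0.5708] turn/0.5 [ 0.0464  0.0703 -0.538 ]  shift after turning [ 0.0676 -0.1314  0.5763]
forceps [[-0.5662 -0.0444]
 [-0.5583  0.066 ]
 [-0.5727 -0.0015]]
```

play_rows:
  rows:
    - [0.05,-0.15,0,0.04,0.06,-0.27,0.5]
    - [0.0,0,0,0,0,-0.27,0.5]
    - [0,0,0.1,0,0,0,0.5]
    - [0,0,0.1,0,0,0,0.5]
    - [0,0,0,0,0,0,0.5]

```text
clock: 6.9
position: [0.4679, 0.3185, 0.0769]
ee_rot: [3.129, 0.058, -0.023]
force: [-0.9, -0.5, 0.5]
width: 0.25
```

Run:
```python
from h import *
plan(-.492,-.001,.011,'y')
```

```text
t 6.9 pos [0.4679 0.3185 0.0769] stall [-0.4869 -0.0007] toolx [ 0.9992  0.0369 -0.0151] toolz [-0.0147 -0.0125 -0.9998] j7 -1.0525422657395869 F [-0.9277 -0.5373  0.5422] w 0.2498965677956188
shift/0.15 [ 0.0047 -0.0388  0.4388] turn/0.5 [ 0.0238  0.0303 -0.0091]  shift after turning [-0.0018 -0.0336  0.4392]
```

play_rows:
  rows:
    - [0,-0.06,0.1,0.03,0.03,-0.01,0.5]
    - [0,0,0.15,0,0,0,0.5]
    - [0,0,0.12,0,0,0,0.5]
    - [0,0,0,0,0,0,0.5]

```text
clock: 7.3
position: [0.4666, 0.3258, 0.018]
ee_rot: [-3.141, -0.051, 0.004]
force: [-1.0, -0.5, 0.7]
width: 0.25
```

Run:
```python
from h import *
plan(-.492,-.001,.011,'y')
```

```text
t 7.3 pos [0.4666 0.3258 0.018 ] stall [-0.4943 -0.0017] toolx [ 0.9995  0.0322 -0.0026] toolz [-0.0027  0.0003 -1.    ] j7 -1.1286304985933355 F [-1.0038 -0.549   0.7361] w 0.2500106514224789
shift/0.15 [0.005  0.0157 0.0465] turn/0.5 [-0.0008  0.0053 -0.0188]  shift after turning [0.0047 0.0157 0.0465]
```

play_rows:
  rows:
    - [0.005,0,0.05,0,0,-0.02,0.5]
    - [0,0.04,0,0,0,0,0.5]
    - [0,0.06,0,0,0,0,0.5]
    - [0,0.06,0,0,0,0,0.5]
    - [0,0.06,0,0,0,0,0.5]

```text
clock: 7.8
position: [0.4696, 0.293, 0.0124]
ee_rot: [-3.138, -0.066, 0.001]
force: [-0.2, 0.4, -1.4]
width: 0.247
```

Run:
```python
from h import *
plan(-.07,-.001,.011,'y')
cv2.imwrite('pics/s5.png',get_image('scene'))
```

```text
t 7.8 pos [0.4696 0.293  0.0124] stall [-0.4614 -0.0001] toolx [ 0.9991  0.0418 -0.0004] toolz [-0.0005  0.0033 -1.    ] j7 -1.0887272192633626 F [-0.2246  0.4137 -1.3804] w 0.24660772831396727
shift/0.15 [-0.0066  2.6094  0.0005] turn/0.5 [-0.0067  0.0008  0.0004]  shift after turning [-0.0061  2.6092  0.0092]
```

View pics/s5.png

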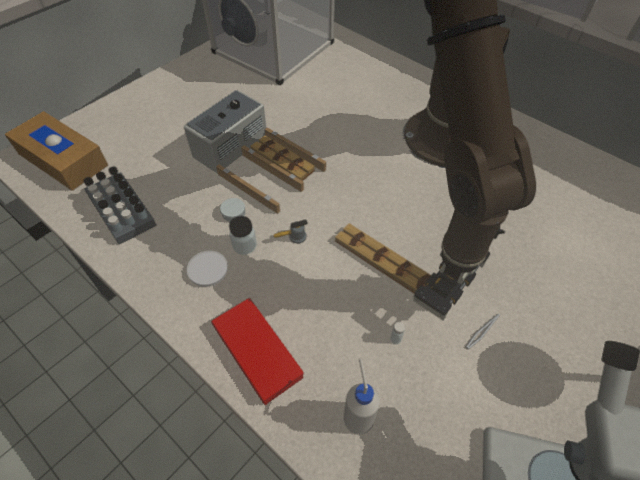

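The fingers are on the board's outer end. The board's lead end is at px (343,230), in line and free of the tap at (297,232). Continuing to push.

play_rows:
  rows:
    - [0,0.08,0,0,0,0,0.5]
    - [0,0.08,0,0,0,0,0.5]
    - [0,0.08,0,0,0,0,0.5]
    - [0,0.08,0,0,0,0,0.5]
    - [0,0.08,0,0,0,0,0.5]

```text
clock: 8.35
position: [0.4729, 0.2274, 0.0131]
ee_rot: [-3.137, -0.063, -0.002]
force: [-0.1, 2.0, -0.9]
width: 0.252
```

Run:
```python
from h import *
plan(-.07,-.001,.011,'y')
```

```text
t 8.35 pos [0.4729 0.2274 0.0131] stall [-0.3957  0.0005] toolx [0.9992 0.0404 0.0012] toolz [ 0.0011  0.0037 -1.    ] j7 -1.004939804579541 F [-0.0736  1.9744 -0.862 ] w 0.2520688401671742
shift/0.15 [-0.0073  2.1716  0.006 ] turn/0.5 [-0.0073 -0.0025 -0.0024]  shift after turning [-0.0099  2.1714  0.0139]
```

play_rows:
  rows:
    - [-0.005,0.08,0.005,-0.007,0,0,0.5]
    - [0,0.08,0,0,0,0,0.5]
    - [0,0.08,0,0,0,0,0.5]
    - [0,0.08,0,0,0,0,0.5]
    - [0,0.08,0,0,0,0,0.5]

```text
clock: 8.85
position: [0.4751, 0.1632, 0.0127]
ee_rot: [-3.139, -0.064, -0.004]
force: [0.7, 2.7, 0.6]
width: 0.249
```

Run:
```python
from h import *
plan(-.07,-.001,.011,'y')
im=get_image('scene'); cv2.imwrite('pics/z6.png',cv2.resize(im[120:320,200:470],None,fx=2.9,fy=2.9,interpolation=2))
```

```text
t 8.85 pos [0.4751 0.1632 0.0127] stall [-0.3315  0.    ] toolx [0.9992 0.0408 0.0026] toolz [ 0.0025  0.0018 -1.    ] j7 -0.9106049851285017 F [0.6628 2.7488 0.585 ] w 0.24903736082329667
shift/0.15 [-0.0054  1.7433  0.0086] turn/0.5 [-0.0034 -0.0052 -0.0016]  shift after turning [-0.0068  1.7432  0.0116]
```

View pics/z6.png

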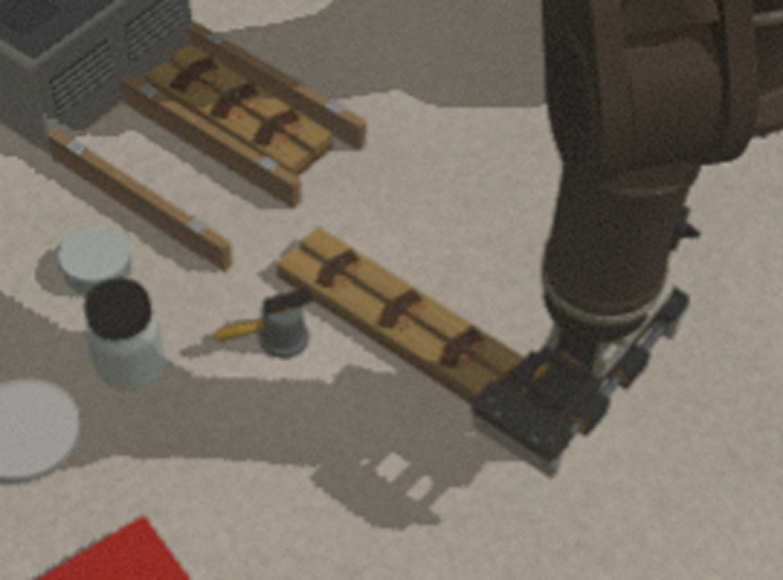

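Run:
```python
from h import *
f=lambda p:np.array(p,float)/2.9+[200,120]
print(w2s(ray('scene',f([(319,228),(279,262),(470,391)]),.02)))
print('walls',w2s(ray('scene',f([(222,246),(297,183)]),.034)))
```

```text
[[-0.0427 -0.0303]
 [-0.041   0.0223]
 [-0.2526  0.0255]]
walls [[ 0.0013  0.0488]
 [-0.0007 -0.0496]]
```

Lead end centre is at y≈-4 mm with an angle of about -1°, so it is well inside the walls. Pushing on.

play_rows:
  rows:
    - [-0.005,0.08,0.005,-0.003,-0.004,0,0.5]
    - [0,0.08,0,0,0,0,0.5]
    - [0,0.08,0,0,0,0,0.5]
    - [0,0.08,0,0,0,0,0.5]
    - [0,0.08,0,0,0,0,0.5]

```text
clock: 9.4
position: [0.477, 0.0984, 0.012]
ee_rot: [-3.141, -0.064, -0.001]
force: [-0.8, 2.7, 1.6]
width: 0.25
```

play_rows:
  rows:
    - [-0.003,0.08,0.005,0,0,0,0.5]
    - [0,0.08,0,0,0,0,0.5]
    - [0,0.08,0,0,0,0,0.5]
    - [0,0.08,0,0,0,0,0.5]
    - [0,0.08,0,0,0,0,0.5]

```text
clock: 9.9
position: [0.4793, 0.0338, 0.0115]
ee_rot: [-3.14, -0.065, -0.002]
force: [0.3, 4.9, 3.0]
width: 0.25
```

Run:
```python
from h import *
plan(-.07,-.001,.011,'y')
im=get_image('scene'); cv2.imwrite('pics/z7.png',cv2.resize(im[120:320,200:470],None,fx=2.9,fy=2.9,interpolation=2))
```

```text
t 9.9 pos [0.4793 0.0338 0.0115] stall [-0.202  -0.0012] toolx [0.9992 0.0411 0.0015] toolz [ 0.0014  0.0013 -1.    ] j7 -0.6742575050341597 F [0.3053 4.9438 2.9569] w 0.2500437745154278
shift/0.15 [0.002  0.8803 0.0021] turn/0.5 [-0.0026 -0.0029 -0.001 ]  shift after turning [0.0016 0.8803 0.0032]
```

View pics/z7.png

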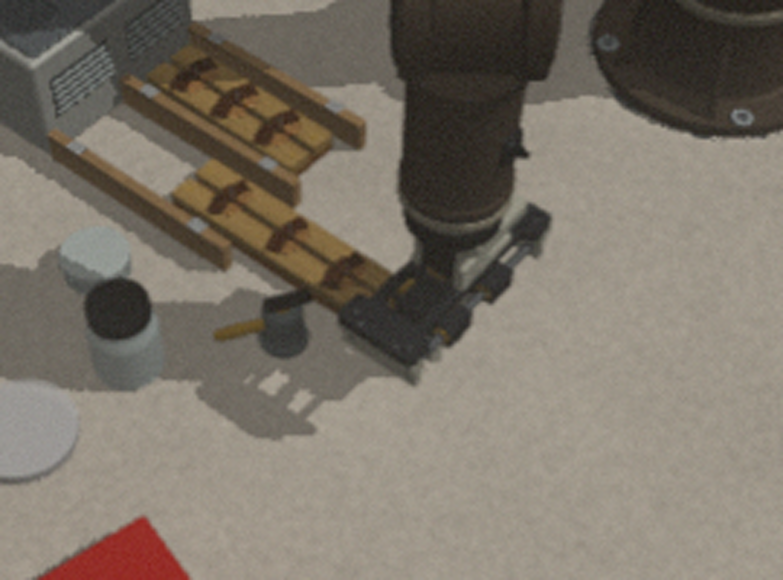

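play_rows:
  rows:
    - [0,0.08,0,0,0,0,0.5]
    - [0,0.08,0,0,0,0,0.5]
    - [0,0.08,0,0,0,0,0.5]
    - [0,0.08,0,0,0,0,0.5]
    - [0,0.08,0,0,0,0,0.5]

```text
clock: 10.45
position: [0.4811, -0.0319, 0.0112]
ee_rot: [-3.141, -0.063, 0.0]
force: [-0.8, 3.7, 2.8]
width: 0.254
```

play_rows:
  rows:
    - [0,0.06,0,0,0,0,0.5]
    - [0,0.06,0,0,0,0,0.5]
    - [0,0.06,0,0,0,0,0.5]
    - [0,0.05,0,0,0,0,0.5]
    - [0,0.03,0,0,0,0,0.5]

```text
clock: 10.95
position: [0.4825, -0.0751, 0.0111]
ee_rot: [-3.141, -0.061, 0.001]
force: [0.3, 4.8, 2.6]
width: 0.248
```

Run:
```python
from h import *
plan(-.07,-.001,.011,'y')
for n in('top','scene'): cv2.imwrite(f'pics/{n}8.png',get_image(n))
im=cv2.imread('pics/scene8.png'); cv2.imwrite('pics/z8.png',cv2.resize(im[120:320,200:470],None,fx=2.9,fy=2.9,interpolation=2))
```

```text
t 10.95 pos [ 0.4825 -0.0751  0.0111] stall [-0.0931 -0.0025] toolx [ 0.9992  0.0389 -0.0004] toolz [-0.0004  0.0003 -1.    ] j7 -0.4505272328740635 F [0.3339 4.7576 2.6196] w 0.24750280805640615
shift/0.15 [0.0107 0.1538 0.0009] turn/0.5 [-0.0007  0.0008 -0.0053]  shift after turning [0.0103 0.1539 0.0009]
```

View pics/z8.png

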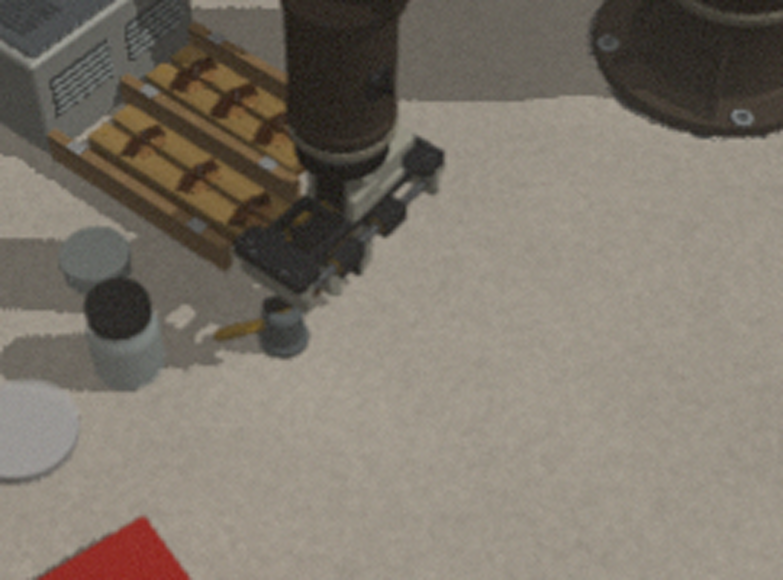

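View pics/top8.png

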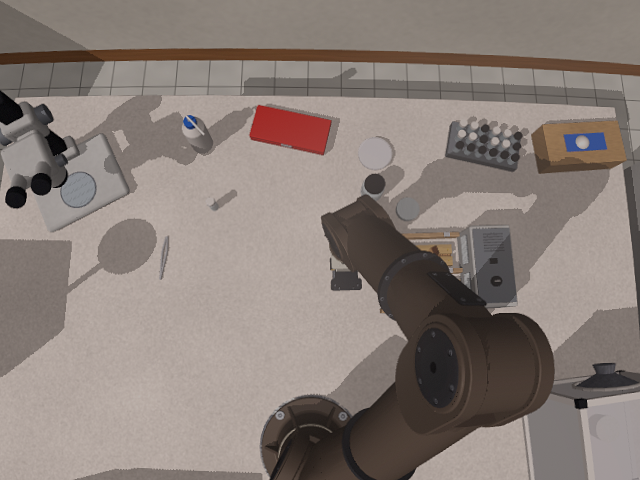

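The board is straight in the bay, with its lead end about 25 mm short of the stop. From here I'll push slowly and watch the force.

play_rows:
  rows:
    - [0,0.035,0,0,0,0,0.5]
    - [0,0.035,0,0,0,0,0.5]
    - [0,0.035,0,0,0,0,0.5]
    - [0,0.03,0,0,0,0,0.5]

```text
clock: 11.45
position: [0.4829, -0.0956, 0.011]
ee_rot: [-3.14, -0.064, 0.002]
force: [-0.2, 4.4, 3.0]
width: 0.25
```

play_rows:
  rows:
    - [0,0.02,0,0,0,0,0.5]
    - [0,0.02,0,0,0,0,0.5]

```text
clock: 11.65
position: [0.4829, -0.0965, 0.011]
ee_rot: [-3.133, -0.069, 0.001]
force: [-2.1, 16.4, 4.6]
width: 0.251
```

Run:
```python
from h import *
plan(-.07,-.001,.011,'y')
im=get_image('scene');cv2.imwrite('pics/z9.png',cv2.resize(im[140:240,210:330],None,fx=6,fy=6,interpolation=2))
```

```text
t 11.65 pos [ 0.4829 -0.0965  0.011 ] stall [-0.0717 -0.003 ] toolx [ 0.999   0.0441 -0.0007] toolz [-0.001   0.0074 -1.    ] j7 -0.39150214646754267 F [-2.064  16.4267  4.6453] w 0.25104043596375936
shift/0.15 [0.0135 0.0114 0.0002] turn/0.5 [-0.0148  0.0014  0.0051]  shift after turning [0.0135 0.0113 0.0003]
```

View pics/z9.png

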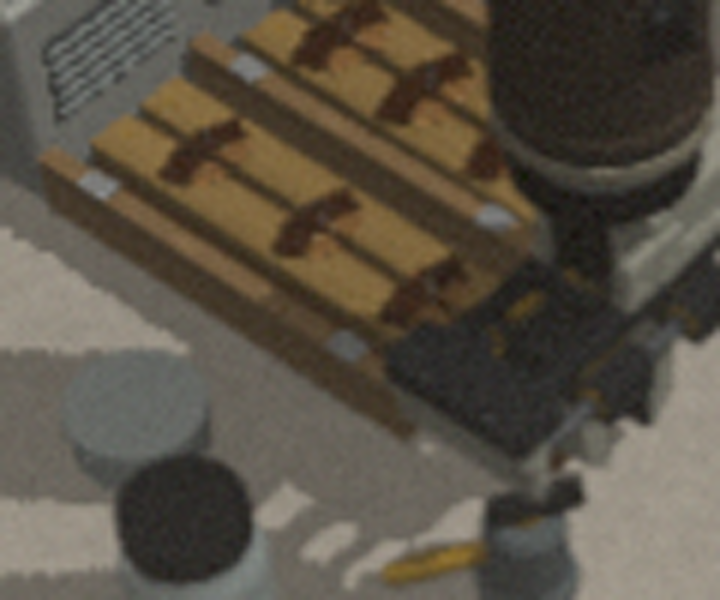

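Force rose to 16 N at the point where the board should meet the stop. Backing off and checking.

play_rows:
  rows:
    - [0,-0.06,0,0,0,0,0.5]
    - [0,-0.2,0,0,0,0,0.5]
    - [0,-0.1,-0.2,0,0,0,0.5]
    - [0,-0.2,-0.25,0,0,0,0.5]
    - [0,-0.25,-0.2,0,0,0,0.5]

```text
clock: 12.2
position: [0.4741, 0.0186, 0.1069]
ee_rot: [-3.139, -0.051, 0.021]
force: [2.2, -0.3, -0.8]
width: 0.25
```

play_rows:
  rows:
    - [0,-0.3,-0.1,0,0,0,0.5]
    - [0,-0.3,0,0,0,0,0.5]
    - [0,-0.3,0,0,0,0,0.5]
    - [0,-0.3,0,0,0,0,0.5]
    - [0,0,0,0,0,0,0.5]

```text
clock: 12.7
position: [0.4712, 0.206, 0.1277]
ee_rot: [3.141, 0.046, -0.006]
force: [-0.5, 0.2, -0.4]
width: 0.25
```

Run:
```python
from h import *
print(observe()['position'],observe()['force'])
for n,(a,b,c,d) in {'top':(195,325,330,530),'scene':(120,250,190,350)}.items():
    im=get_image(n); cv2.imwrite(f'pics/{n}10.png',im); cv2.imwrite(f'pics/{n}10z.png',cv2.resize(im[a:b,c:d],None,fx=4,fy=4,interpolation=2))
```

```text
[0.4712 0.206  0.1277] [-0.4805  0.219  -0.3936]
```

View pics/top10z.png

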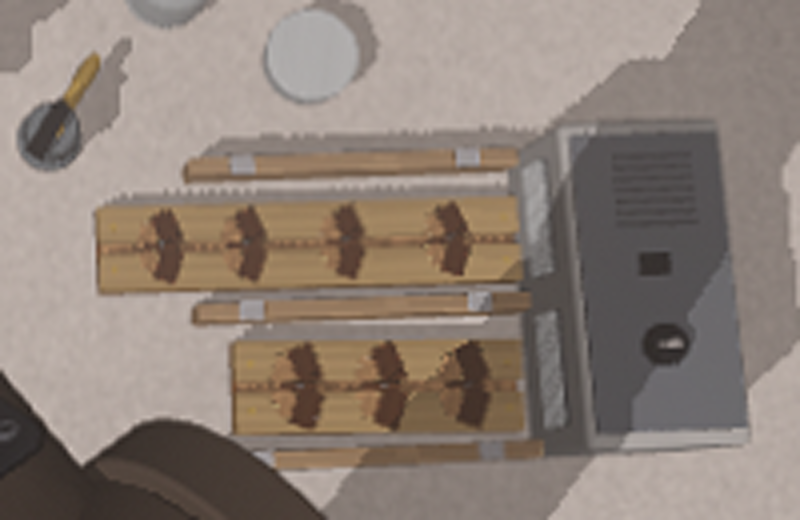

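View pics/scene10.png

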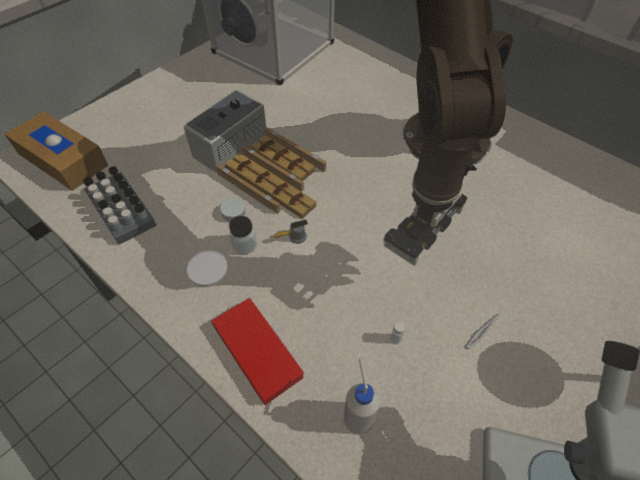

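Run:
```python
from h import *
f=lambda p:np.array(p,float)/4+[330,195]
b=w2s(ray('top',f([(96,209),(98,290),(518,281),(516,197)]),.02)); print(b, 'c',b.mean(0))
d=b[3]-b[0]; e=b[2]-b[1]; print(np.arctan2(d[1],d[0]),np.arctan2(e[1],e[0]))
```

```text
[[-0.059   0.022 ]
 [-0.06   -0.0315]
 [ 0.2184 -0.0338]
 [ 0.2217  0.0223]] c [ 0.0803 -0.0053]
0.0011224835001584445 -0.008298351642361347
```

```bash
python3 -c "
from cell import *
print(sign_off())"
```

```text
the job is handed in; nothing more can be done
None
```

The setting board is in the empty bay, straight and home against the stop, and I handed the job in after about 13 s of robot time; no verdict is reported.

**What I did:** I pushed the board sideways with both fingertips spread along its tap-side edge until it was straight and in line with the bay. That took it clear of the tap with room to spare, so I did not need separate pushes at each end to angle it past. I then pushed it from its outer end, with two fingertips side by side, until it met the stop. It was never gripped or lifted.

**Last checks, from the top camera after backing away:**

| Check | Measured | Required |
|---|---|---|
| Board centre, x in the stall frame | 80 mm | 72 to 86 mm |
| Board centre, y in the stall frame | −5 mm | −18 to 18 mm |
| Angle to the bay | under 0.01 rad | under 0.08 rad |

- **Force:** The highest wrist-force reading I saw was 16 N, at the stop, against the 35 N limit. It was read at the end of each move, not continuously.
- **Other things on the bench:** The vial, jar, pin tin, forceps and other board look unmoved in the pictures. I judged this by eye and did not re-measure them.
- **Robot:** It was clear of everything at hand-in.

No check failed. The two views agreed to about 2 mm on the one occasion I measured both, before the end push.

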